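# Open the rack clamp to its marker

## Task

Open the bench clamp for the waiting red tube rack: press the orange ratchet release down with the fingertips and, keeping it down, push the sliding jaw back along its bar, away from the fixed jaw, until the jaw's white pointer lines up with the green marker. Then let the release spring up again and move clear. Only press and push, never grip the jaw, and leave the tube rack, tip box, tube wheel and vial where they stand.

Things in the scene. Friction and masses are not known exactly. Their poses are not given: they have to be found in the camera images.
- clamp: Rack clamp fixed to the bench: aluminium base 170 x 360 x 12 mm, origin at the centre of its underside, z up. y runs along the steel bar (at x = 0, top 46 mm high); the jaw opens to +y, away from the grey fixed jaw (82 mm high, face at y = -145 mm). Bar end block at y = 165 mm, 60 mm high. The black jaw rides on the bar, 110 mm wide.
- jaw (a joint): Jaw travel to clamp +y, m, 0 to 0.2, 0.01 to 0.06 at the start; the jaw's middle is at clamp y = -0.09 + this. A ratchet (6 mm teeth) stops it opening (+) after at most one tooth of play unless the release is over 4 mm down; closing (-) is always free. About 4 N of friction; it stays where it is left.
- release (a joint): How far the orange release is pressed straight down, m, 0 to 0.010 (bottom). The ratchet is free beyond 0.004; pressed means over 0.005. A spring raises it (2 N at the top, 4.8 N at 7 mm, 6 N at the bottom); at rest on the teeth it reads 0 to 0.004.
- release_top (a point): Centre of the top of the orange release, a flat paddle on the jaw, 64 mm across the bar x 47 mm along it, between two black cheeks (each 21 mm wide, tops 82 mm above the bench). Its top is 76 mm above the bench at joint value 0, 66 mm bottomed. The point is 4.5 mm to the -y side of the jaw's middle and moves with jaw and release.
- fence: Grey upright plate on the jaw behind the release, 110 wide, 8 thick, top 114 mm above the bench. Fingertips resting on the release can push its front face to drive the jaw back; that face is 24.5 mm in clamp +y from release_top. Origin: the jaw's middle at bench level.
- fence_back: Black cover on the rear (+y) of the fence, 110 wide, 6 thick, 14 to 114 mm high, its rear face 34 mm behind the jaw's middle. Touching it and the fence or the jaw face at once is gripping the jaw. Origin: the jaw's middle at bench level.
- jaw_face: Front plate of the jaw with its rubber pad, 110 wide, 14 to 64 mm high; its front surface is 40 mm to the -y side of the jaw's middle. Origin: the jaw's middle at bench level.
- pointer (a point): Outer end of the white pointer on the clamp's +x side of the jaw, at the jaw's middle, 24 mm above the bench; the white line goes on up the cheek and over its top. It moves with the jaw.
- marker: Green marker, 34 mm high, 14 mm wide along y, with a 5 mm wide nose towards the pointer, fixed on the +x edge of the clamp's base. Origin under its nose, 12 mm above the bench, axes as the clamp's. Lined up means the pointer has the same y along the bar, 50 to 150 mm further open than the start.
- tube_rack: Loose red rack, 75 x 125 x 40 mm, with orange-capped tubes up to 67 mm high; origin at the centre of its underside. Leave alone.
- tip_box: Loose blue box with white lid, 85 x 115 x 68 mm; origin at the centre of its underside. Leave alone.
- tube_wheel: Loose white round tube holder, 104 mm across, stem 72 mm high, with orange-capped tubes; origin at the centre of its underside. Leave alone.
- vial: Loose glass vial with orange cap, 28 mm across, 60 mm high; origin at the centre of its underside. Leave alone.

How it is judged (in metres and radians):
On the way, in this order (a step that is already met when the one before it is completed fails the run):
1. the release is pressed down before the jaw is moved (value of joint release above 0.005 m and distance of pointer from where it was at the start of the episode below 0.012 m), for 0.1 s.
2. the jaw is pushed back with the release held down (value of joint release above 0.004 m and distance of pointer from where it was at the start of the episode above 0.025 m).
At the end, for the whole second after the job is handed in: The jaw is at rest with its white pointer within 7 mm of the green marker's middle along the bar, the release has sprung up onto the teeth (less than 4.7 mm down), and the rack, tip box, tube wheel and vial stand within 15 mm of where they were, upright (y of pointer in the frame of marker between -0.007 and 0.007 m and value of joint release below 0.0047 m and velocity of joint jaw between -0.01 and 0.01 m/s and distance of each of tube_rack, tip_box, tube_wheel, vial from where it was at the start of the episode below 0.015 m and angle between each of tube_rack, tip_box, tube_wheel, vial's own z axis and vertical below 0.15 rad); the robot touches nothing.
It fails at once if the jaw is gripped: fingers press on the back of the fence and on its front or the jaw face at once (contact force between the fingers and fence_back above 1 N and (contact force between the fingers and fence above 1 N or contact force between the fingers and jaw_face above 1 N)).
It fails at once if the tube rack is lifted, carried or knocked (moved more than 20 mm or tilted) (distance of tube_rack from where it was at the start of the episode above 0.02 m or angle between tube_rack's own z axis and vertical above 0.3 rad).
It fails at once if the tip box is lifted, carried or knocked (moved more than 20 mm or tilted) (distance of tip_box from where it was at the start of the episode above 0.02 m or angle between tip_box's own z axis and vertical above 0.3 rad).
It fails at once if the tube wheel is lifted, carried or knocked (moved more than 20 mm or tilted) (distance of tube_wheel from where it was at the start of the episode above 0.02 m or angle between tube_wheel's own z axis and vertical above 0.3 rad).
It fails at once if the vial is lifted, carried or knocked (moved more than 20 mm or tilted) (distance of vial from where it was at the start of the episode above 0.02 m or angle between vial's own z axis and vertical above 0.3 rad).
It also fails if it takes over 40 s, if anything falls off the work surface, if the arm or the gripper's body presses on something with over 40 N, if the wrist force passes 120 N, or if a joint passes its speed limit or range.

## Robot

A 6-joint arm with a two-finger parallel gripper is mounted at the origin on the work surface. World frame = base frame: x ahead of the robot, y to its left, z up, the work surface at z = 0. Lengths are in m, angles in degrees, forces in N, time in s.
With the tool pointing down it reaches from about 0.25 to 0.725 m from the base axis. Payload 9.7 kg.
Tool frame: the origin (TCP) lies on the centre line of the jaws, within the pads' length; the fingertips stand 22 mm ahead of it and the grasp point (between the pads) lies 3 mm ahead of it; z points along the fingers, y is the direction in which the jaws open and shut (so a half turn about z gives the same grasp; the last joint's range is limited). The gripper opens to 85 mm and grips with 20 to 120 N. Pads are 22 mm wide; open, the fingers measure 114 mm over their backs; the gripper's body (76 mm by 85 mm) begins 54 mm behind the grasp point. The pads swing forward as they close: fully open they stand 13 mm farther back than shut.
Start: joints at [-77.235, 4.979, 10.078, 95.1, 0, 90], TCP at [0.122, -0.536, 0.253] pointing down, gripper open.
Joint ranges: [-179.16, 179.16], [-48.56, 103.87], [-65.8, 70.77], [-126.05, 130.52], [-82.76, 87.17], [-180, 180]. Speed limits (degrees/s): [127.2, 127.2, 147.25, 180, 180, 180].

## Interface

Orientations are given as [roll, pitch, yaw] about the fixed x, y, z axes, in that order (R = Rz(yaw) Ry(pitch) Rx(roll)).
In Python, from workcell import get_obs, camera, camera_params, job_done gives the robot as it stands.
- The arm moves only by the tool servo_tool, never from a script. Its argument "steps" is a list of rows, each an object of numbers: "x", "y", "z": the shift along the world's x, y, z in mm; "yaw": the turn about the world's z in degrees. A call has 1 to 12 rows; each row is the pose to reach, as a shift and turn from the pose measured when the call began; what a row does not reach only later rows make up. A row lasts 1/8 s, in which the tool goes at most 62.5 mm and 10.7 degrees, less where a joint would pass 70% of its speed; a pose out of reach is approached as far as the arm can. A call with a gripper value outside its range is refused whole. "grip" is the finger opening in mm, from 0 to 85.4, set as the call begins (left out, the last holds). The fingers move at their own pace and stop on an object; "grip_force" is the grip in N (left out, the last holds). Time passes only in rows, so rows that repeat a pose let the fingers close. It gives the time, the measured TCP pose, the force and the opening at its end, in the units of the state.
- get_obs(): the state, without advancing time (a new reading comes with each control period).
- camera(name): name is "scene" or "top" or "wrist"; returns (picture, depth): 400x640x3 uint8, red, green, blue; 400x640 float32, m along the optical axis (not along the pixel's ray), 0 where there is no reading.
- camera_params(name): a dict with "intrinsics" (3x3 intrinsics, pixels), "rvec" (rotation vector, rad) and "tvec" (3), from world to camera coordinates, as OpenCV has them; the wrist camera has in their place "hand_eye" (4x4, takes a point from camera to tool coordinates, whose origin is the TCP and whose axes are the flange's). Camera axes: x right, y down, z forward; pixel columns grow to the right and rows downward; lengths in m; the calibration is good to about 2 mm. A picture is of the moment at which its call begins: read the wrist's pose just before it. camera_params takes no time and is no camera call.
- job_done(): hands the job in, once; it reports no verdict.
The state is a dict: "time": time; "q": joint angles; "qd": joint speeds; "joint_efforts": joint torques, N m; "ee_pos": TCP position; "tcp_rot": TCP orientation; "wrist_force": force on the tool from outside, world axes, zero at the start; "torque": the same for the moment, N m; "opening": finger opening in m.
Only numpy, scipy, OpenCV 4.12 (cv2) and the standard library are available. Lean on these libraries where they do the work, as an engineer would, in place of code of your own. Each camera call takes 0.05 s, during which the arm holds its last target.

## Working session

There is one attempt and no reset: what is moved stays moved. The work goes in short steps, Python scripts to look and compute and a tool call to move; the robot and the scene stay as the last step left them, time stands still between calls to the robot, and variables do not carry over. Pictures are saved under pics/ and viewed, and the job is handed in when it is done.

Besides the shell and the picture viewer there is one more tool, called as name([rows], argument=value, ...), one row to a line, values as JSON. servo_tool: Moves the arm, as the interface text tells. Its arguments: {"type":"object","properties":{"steps":{"type":"array"},"grip":{"type":"number"},"grip_force":{"type":"number"}},"required":["steps"]}

```bash
mkdir -p pics; cat > h.py <<'E'
import numpy as np,cv2
from workcell import get_obs,camera,camera_params,job_done
def save(n,im): cv2.imwrite('pics/'+n,cv2.cvtColor(im,cv2.COLOR_RGB2BGR))
E
python3 - <<'E'
from h import *
o=get_obs();print(o)
for n in('scene','top'):
    im,d=camera(n);save(n+'0.png',im);np.savez('/tmp/%s0.npz'%n,im=im,d=d);print(n,camera_params(n))
E
```

```text
{'time': 0.0, 'q': array([-7.72350630e+01,  5.01208063e+00,  1.00329184e+01,  9.51003215e+01,
       -3.38192398e-03,  8.99993092e+01]), 'qd': array([-0.08334845,  0.01927519,  0.02854539,  0.06501907, -0.00784951,
        0.07606601]), 'joint_efforts': array([ 4.49500812e-04, -5.20383954e+01,  4.64807940e+01,  1.61785068e-02,
        1.93490723e-05,  8.82787901e-06]), 'ee_pos': array([ 0.12146129, -0.53620257,  0.2525599 ]), 'tcp_rot': array([-1.79920516e+02,  3.38096241e-03,  1.27656325e+01]), 'wrist_force': array([ 0.53820587, -0.15786379,  1.12110823]), 'torque': array([-0.06444737, -0.04549405,  0.01687646]), 'opening': 0.08535112550434903}
scene {'intrinsics': array([[413.24366509,   0.        , 320.67271044],
       [  0.        , 413.24366509, 201.26207452],
       [  0.        ,   0.        ,   1.        ]]), 'rvec': array([ 2.22016541,  0.99112228, -0.38062896]), 'tvec': array([-0.43421589, -0.23211149,  1.18430815])}
top {'intrinsics': array([[380.86511039,   0.        , 320.68200067],
       [  0.        , 380.86511039, 193.82417457],
       [  0.        ,   0.        ,   1.        ]]), 'rvec': array([ 2.13665618, -2.1737385 ,  0.20255612]), 'tvec': array([0.04241366, 0.59258889, 0.94872826])}
```

View pics/scene0.png

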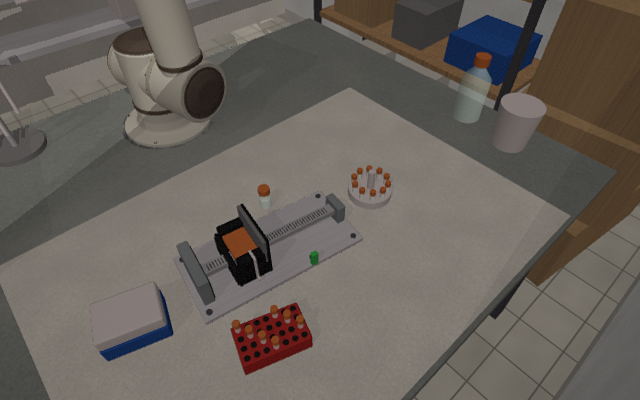

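View pics/top0.png

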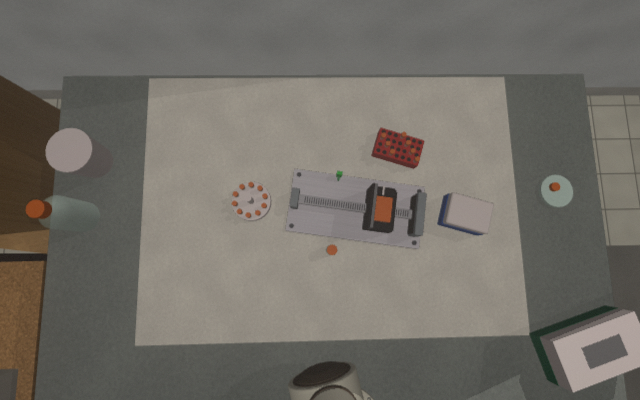

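Top view: orange paddle at about (383,209), marker (339,175), fixed jaw (418,214), end block (295,198), so the jaw opens to the image left, roughly world +y. The wheel stands beyond the end block and the vial is on the robot's side. Measuring next.

```bash
cat >> h.py <<'E'
def cam(n):
    p=camera_params(n);R,_=cv2.Rodrigues(np.array(p['rvec']));return p['intrinsics'],R,np.array(p['tvec'])
def wristcam(o):
    from scipy.spatial.transform import Rotation as Ro
    p=camera_params('wrist');H=np.array(p['hand_eye']);T=np.eye(4)
    T[:3,:3]=Ro.from_euler('xyz',o['tcp_rot'],degrees=True).as_matrix();T[:3,3]=o['ee_pos']
    W=np.linalg.inv(T@H);return p['intrinsics'],W[:3,:3],W[:3,3]
def plane(c,uv,z):
    K,R,t=c;uv=np.atleast_2d(uv).astype(float)
    d=(np.linalg.inv(K)@np.c_[uv,np.ones(len(uv))].T).T@R; C=-R.T@t
    return C+d*((z-C[2])/d[:,2])[:,None]
def tri(c1,u1,c2,u2):
    P=[c[0]@np.c_[c[1],c[2]] for c in(c1,c2)]
    X=cv2.triangulatePoints(P[0],P[1],np.array(u1,float).reshape(2,1),np.array(u2,float).reshape(2,1)).ravel();return X[:3]/X[3]
def proj(c,X):
    K,R,t=c;p=(K@(R@np.atleast_2d(X).T+t[:,None])).T;return p[:,:2]/p[:,2:]
def mask(im,kind):
    h,s,v=cv2.split(cv2.cvtColor(im,cv2.COLOR_RGB2HSV))
    if kind=='o': return ((h>=4)&(h<=15)&(s>150)&(v>100)).astype('u1')
    if kind=='g': return ((h>45)&(h<75)&(s>120)).astype('u1')
def blobs(m,amin=8):
    n,l,st,ce=cv2.connectedComponentsWithStats(m,connectivity=8)
    return [(st[i,4],ce[i].round(1),st[i,:4]) for i in range(1,n) if st[i,4]>=amin]
E
python3 - <<'E'
from h import *
T=np.load('/tmp/top0.npz');S=np.load('/tmp/scene0.npz')
for nm,A in(('top',T),('scene',S)):
    for k in 'og':
        for b in blobs(mask(A['im'],k)): print(nm,k,b)
save('topz.png',cv2.resize(T['im'][120:260,220:500],None,fx=2.8,fy=2.8,interpolation=cv2.INTER_CUBIC))
save('scz.png',cv2.resize(S['im'][170:330,165:385],None,fx=3.6,fy=3.6,interpolation=cv2.INTER_CUBIC))
E
```

```text
top o (np.int32(21), array([383.3, 134.5]), array([381, 133,   6,   5], dtype=int32))
top o (np.int32(15), array([403.7, 134.7]), array([402, 133,   4,   5], dtype=int32))
top o (np.int32(21), array([388. , 142.6]), array([386, 141,   5,   5], dtype=int32))
top o (np.int32(20), array([408.4, 142. ]), array([406, 140,   5,   5], dtype=int32))
top o (np.int32(23), array([392.5, 150.8]), array([390, 149,   6,   5], dtype=int32))
top o (np.int32(20), array([413. , 149.9]), array([411, 148,   5,   5], dtype=int32))
top o (np.int32(21), array([416.9, 158.3]), array([414, 156,   6,   6], dtype=int32))
top o (np.int32(10), array([250.8, 184. ]), array([249, 183,   4,   3], dtype=int32))
top o (np.int32(53), array([555.2, 186.3]), array([551, 183,   9,   8], dtype=int32))
top o (np.int32(10), array([241.7, 186.3]), array([240, 185,   4,   4], dtype=int32))
top o (np.int32(9), array([259.8, 187.7]), array([259, 186,   3,   4], dtype=int32))
top o (np.int32(10), array([235. , 193.5]), array([234, 192,   3,   4], dtype=int32))
top o (np.int32(11), array([264.6, 195.5]), array([263, 194,   4,   4
[... 1757 characters left out ...]
cene o (np.int32(46), array([273.4, 308.9]), array([271, 305,   6,   9], dtype=int32))
scene o (np.int32(59), array([286.4, 313.6]), array([283, 309,   8,  10], dtype=int32))
scene o (np.int32(54), array([299.4, 318.7]), array([296, 314,   8,  11], dtype=int32))
scene o (np.int32(52), array([235.1, 323.9]), array([232, 320,   7,  10], dtype=int32))
scene o (np.int32(58), array([248., 329.]), array([244, 324,   8,  11], dtype=int32))
scene o (np.int32(60), array([261.4, 334.6]), array([258, 330,   8,  10], dtype=int32))
scene o (np.int32(63), array([274.7, 340.1]), array([271, 335,   9,  11], dtype=int32))
scene g (np.int32(88), array([313.8, 257.5]), array([310, 251,   8,  14], dtype=int32))
```

View pics/topz.png

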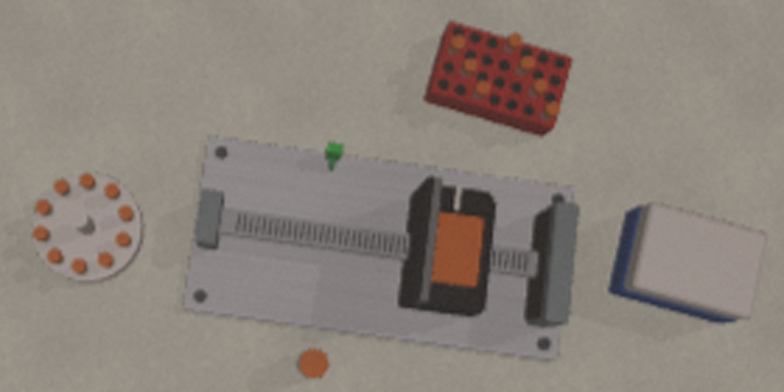

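View pics/scz.png

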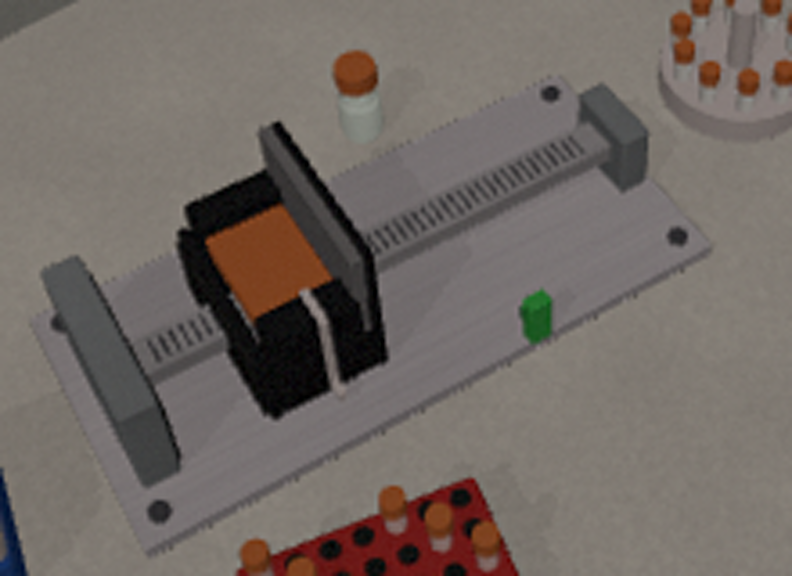

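```bash
python3 - <<'E'
from h import *
t=cam('top');s=cam('scene')
a=np.array([[221,152],[558,200],[543,343],[200,296]])/2.8+[220,120]-0.3
c=np.array([[205,136],[573,186],[557,357],[184,310]])/2.8+[220,120]-0.3
P=plane(t,a,.012);C=plane(t,c,.012);print(P.round(4),C.round(4))
b=np.array([[678,237],[159,511],[551,93]])/3.6+[165,170]-0.3
print('scene holes',plane(s,b,.012).round(4))
print(tri(t,a[0],s,b[0]),tri(t,a[1],s,b[1]),tri(t,a[3],s,b[2]))
print('c',P.mean(0),C.mean(0))
for Q in(P,C):
  y=(Q[0]+Q[3]-Q[1]-Q[2])/2; x=(Q[0]+Q[1]-Q[2]-Q[3])/2
  print(np.linalg.norm(x),np.linalg.norm(y),np.degrees(np.arctan2(-y[0],y[1])),np.degrees(np.arctan2(x[1],x[0])))
yaw=np.arctan2(-y[0],y[1]);ct=(P.mean(0)+C.mean(0))/2
R=np.array([[np.cos(yaw),-np.sin(yaw)],[np.sin(yaw),np.cos(yaw)]])
def cl(X): return np.r_[(R.T@(X[:2]-ct[:2])),X[2]].round(4)
print('wheel',cl(plane(t,[249.5,200],.05)[0]))
# paddle corners (top, zoom): z .074
pc=np.array([[484,214],[474,287],[430,280],[437,212]])/2.8+[220,120]-.3
for p in plane(t,pc,.073):print('pad',p,cl(p))
print('pad tri from scene', [cl(p) for p in plane(s,np.array([[205,240],[258,316],[331,280],[283,207]])/3.6+[165,170]-.3,.073)])
print('pad tri',tri(t,pc[0],s,np.array([258,316])/3.6+[165,170]-.3))
print('marker top',cl(plane(t,np.array([334,150])/2.8+[220,120]-.3,.046)[0]),cl(plane(t,np.array([332,168])/2.8+[220,120]-.3,.035)[0]))
print('marker scene',cl(plane(s,np.array([543,297])/3.6+[165,170]-.3,.046)[0]))
print('ptr line top',[cl(plane(t,np.array(q)/2.8+[220,120]-.3,.082)[0]) for q in([457,188],[459,205])])
print('ptr scene top',[cl(plane(s,np.array(q)/3.6+[165,170]-.3,.082)[0]) for q in([305,293],[323,315])], cl(plane(s,np.array([340,391])/3.6+[165,170]-.3,.024)[0]))
print(np.degrees(yaw),ct)
E
```

```text
[[ 0.6539  0.0899  0.012 ]
 [ 0.6019 -0.237   0.012 ]
 [ 0.4642 -0.2143  0.012 ]
 [ 0.5146  0.1113  0.012 ]] [[ 0.67    0.1053  0.012 ]
 [ 0.6156 -0.2526  0.012 ]
 [ 0.4508 -0.227   0.012 ]
 [ 0.5016  0.1266  0.012 ]]
scene holes [[ 0.6529  0.09    0.012 ]
 [ 0.601  -0.236   0.012 ]
 [ 0.5138  0.1123  0.012 ]]
[0.65348954 0.08966973 0.01295695] [ 0.60178612 -0.23635799  0.01360012] [0.51463092 0.11140452 0.01330562]
c [ 0.55868051 -0.06251461  0.012     ] [ 0.55949371 -0.06192819  0.012     ]
0.14022558587366957 0.33030235578837314 -8.912846625083835 -9.042719364219138
0.16818832515274862 0.35960178420003164 -8.417043583905016 -8.009903054243882
wheel [-0.0209  0.2783  0.05  ]
pad [ 0.58028042 -0.15009148  0.073     ] [ 0.0338 -0.0838  0.073 ]
pad [ 0.51396337 -0.13776681  0.073     ] [-0.0336 -0.0813  0.073 ]
pad [ 0.52094767 -0.09821035  0.073     ] [-0.0325 -0.0412  0.073 ]
pad [ 0.58276306 -0.10715459  0.073     ] [ 0.03  -0.041  0.073]
pad tri from scene [array([-0.0332, -0.0836,  0.073 ]), array([ 0.0281, -0.0814,  0.073 ]), array([ 0.0284, -0.0389,  0.073 ]), array([-0.0307, -0.0379,  0.073 ])]
pad tri [ 0.57932089 -0.14868261  0.0793821 ]
marker top [0.0806 0.0575 0.046 ] [0.0655 0.0568 0.035 ]
marker scene [0.0833 0.0597 0.046 ]
ptr line top [array([ 0.0527, -0.0553,  0.082 ]), array([ 0.0374, -0.0587,  0.082 ])]
ptr scene top [array([ 0.0348, -0.0563,  0.082 ]), array([ 0.0523, -0.0549,  0.082 ])] [ 0.0617 -0.0569  0.024 ]
-8.417043583905016 [ 0.55908711 -0.0622214   0.012     ]
```

servo_tool([
  {"x": 36,"y": 35,"yaw": 5.7},
  {"x": 72,"y": 70,"yaw": 11.4},
  {"x": 108,"y": 105,"yaw": 17},
  {"x": 143,"y": 140,"yaw": 23},
  {"x": 179,"y": 175,"yaw": 28.5},
  {"x": 215,"y": 210,"yaw": 34},
  {"x": 251,"y": 245,"yaw": 40},
  {"x": 287,"y": 280,"yaw": 45.5},
  {"x": 322,"y": 315,"yaw": 51},
  {"x": 358,"y": 350,"yaw": 57},
  {"x": 394,"y": 385,"yaw": 62.5},
  {"x": 430,"y": 421,"yaw": 68.3},
], grip=0)

```text
schema error: expected keys x, y, z, yaw
```

servo_tool([
  {"x": 0,"y": 0},
])

```text
schema error: expected keys x, y, z, yaw
```

```bash
python3 - <<'E'
from h import *
o=get_obs();print(o['time'],o['q'],o['ee_pos'],o['tcp_rot'],o['wrist_force'],o['opening'])
im,d=camera('wrist');save('w1.png',im);np.savez('/tmp/w1.npz',im=im,d=d,o=o);print(camera_params('wrist'))
E
```

```text
0.1 [-7.72343172e+01  5.00788954e+00  1.00403811e+01  9.51009345e+01
  8.73377148e-04  9.00020179e+01] [ 0.12149424 -0.53622721  0.25266695] [-1.79931557e+02 -8.70965996e-04  1.27636638e+01] [-0.0072717   0.6674203   0.84260321] 0.08572867935246463
{'intrinsics': array([[308.34624158,   0.        , 320.88082517],
       [  0.        , 308.34624158, 200.51838575],
       [  0.        ,   0.        ,   1.        ]]), 'hand_eye': array([[ 9.27532278e-04, -9.46613452e-01, -3.22369526e-01,
         8.24812053e-02],
       [ 9.99999545e-01,  9.49429655e-04,  8.93042629e-05,
        -2.80370128e-04],
       [ 2.21530571e-04, -3.22369462e-01,  9.46613903e-01,
        -1.21053127e-01],
       [ 0.00000000e+00,  0.00000000e+00,  0.00000000e+00,
         1.00000000e+00]])}
```

View pics/w1.png

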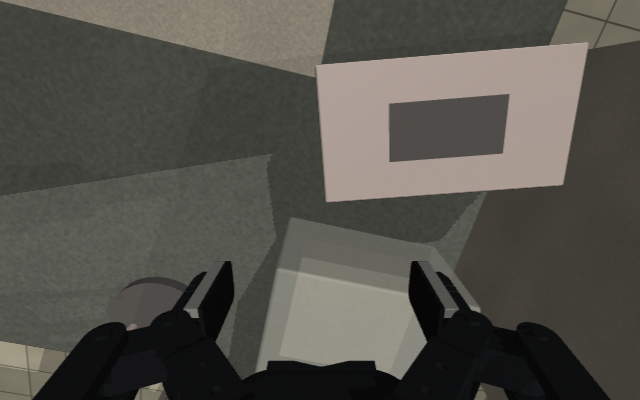

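servo_tool([
  {"x": 36,"y": 35,"z": 0,"yaw": 5.7},
  {"x": 72,"y": 70,"z": 0,"yaw": 11.4},
  {"x": 108,"y": 105,"z": 0,"yaw": 17},
  {"x": 143,"y": 140,"z": 0,"yaw": 23},
  {"x": 179,"y": 175,"z": 0,"yaw": 28.5},
  {"x": 215,"y": 210,"z": 0,"yaw": 34},
  {"x": 251,"y": 245,"z": 0,"yaw": 40},
  {"x": 287,"y": 280,"z": 0,"yaw": 45.5},
  {"x": 322,"y": 315,"z": 0,"yaw": 51},
  {"x": 358,"y": 350,"z": 0,"yaw": 57},
  {"x": 394,"y": 385,"z": 0,"yaw": 62.5},
  {"x": 430,"y": 421,"z": 0,"yaw": 68.3},
], grip=0)

```text
time: 1.65
ee_pos: [0.5525, -0.1139, 0.2525]
tcp_rot: [-179.9, 0.0, 81.3]
wrist_force: [0.0, -0.6, 0.7]
opening: -0.0
```

servo_tool([
  {"x": 0,"y": 0,"z": 0,"yaw": 0},
  {"x": 0,"y": 0,"z": 0,"yaw": 0},
])

```text
time: 1.9
ee_pos: [0.5523, -0.1138, 0.2521]
tcp_rot: [-179.9, 0.0, 81.3]
wrist_force: [-0.5, -0.4, -0.8]
opening: -0.0003
```

```bash
python3 - <<'E'
from h import *
o=get_obs();print(o['time'],o['q'],o['ee_pos'],o['tcp_rot'],o['wrist_force'],o['opening'])
im,d=camera('wrist');save('w2.png',im);np.savez('/tmp/w2.npz',im=im,d=d,o=o)
E
```

```text
1.9 [-1.16375893e+01  7.01365769e+00  1.21556560e+01  9.52687390e+01
 -2.02459031e-02  8.71070955e+01] [ 0.55226225 -0.11383568  0.25210928] [-1.79872399e+02  1.38235498e-02  8.12553530e+01] [-0.46872127 -0.35024152 -0.82310325] -0.0003046860206481646
```

View pics/w2.png

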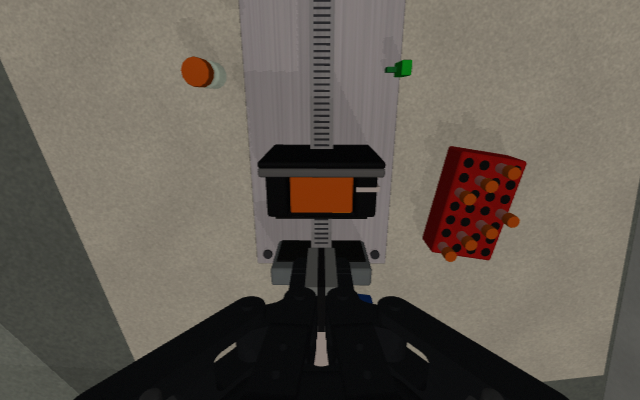

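Wrist view: paddle at (322,195), pointer line (367,190), marker nose (388,70), bar at column 321; the image is aligned with the bar. Measuring these.

```bash
python3 - <<'E'
from h import *
A=np.load('/tmp/w2.npz',allow_pickle=True);o=A['o'].item();im=A['im'];w=wristcam(o);t=cam('top');s=cam('scene')
yaw=np.radians(-8.9);R=np.array([[np.cos(yaw),-np.sin(yaw)],[np.sin(yaw),np.cos(yaw)]]);ct=np.array([.5588,-.0622])
cl=lambda X:np.r_[R.T@(X[:2]-ct),X[2]].round(4)
m=mask(im,'o');print([b for b in blobs(m,300)])
cn,_=cv2.findContours(m,0,1);c=max(cn,key=cv2.contourArea);q=cv2.boxPoints(cv2.minAreaRect(c));print(q)
for p in q:print('pad@.074',cl(plane(w,p,.074)[0]))
print('g',blobs(mask(im,'g')))
hs=np.array([[267.5,254],[375,254]]);print('holes',[cl(p) for p in plane(w,hs,.012)])
print('hole tri',tri(w,hs[1],t,[418.9,191.1]),tri(w,hs[0],t,[413.6,242.2]))
wh=((im.min(2)>140)).astype('u1');wh[:,:350]=0;wh[:,390:]=0;wh[:170]=0;wh[210:]=0
print('white',blobs(wh))
for b in blobs(wh):print('ptr@.082',cl(plane(w,b[1],.082)[0]))
for g in([388,70.2],[395,70]):
  for z in(.02,.03,.046):print('mk',g,z,cl(plane(w,g,z)[0]))
print('markertri',cl(tri(w,[404,63],s,[313.8,252])))
save('w2z.png',cv2.resize(im[45:205,240:420],None,fx=4,fy=3.7,interpolation=cv2.INTER_CUBIC))
d=A['d'];print('depth pts')
K,Rw,tw=w
for u,v in((322,195),(367,190),(320,172),(410,68),(270,200)):
  z=d[v,u];X=Rw.T@(np.linalg.inv(K)@[u,v,1]*z-tw);print(u,v,z,cl(X))
E
```

```text
[(np.int32(633), array([194.7,  71.1]), array([181,  57,  28,  29], dtype=int32)), (np.int32(2118), array([321. , 194.4]), array([290, 177,  63,  36], dtype=int32))]
[[289.19623 210.95598]
 [290.03687 176.4887 ]
 [352.14624 178.00356]
 [351.3056  212.47084]]
pad@.074 [-0.0322 -0.0823  0.074 ]
pad@.074 [-0.0303 -0.0456  0.074 ]
pad@.074 [ 0.0318 -0.0468  0.074 ]
pad@.074 [ 0.0322 -0.0837  0.074 ]
g [(np.int32(302), array([401. ,  68.2]), array([386,  60,  26,  17], dtype=int32))]
holes [array([-0.0694, -0.1665,  0.012 ]), array([ 0.0719, -0.1658,  0.012 ])]
hole tri [ 0.60300812 -0.23719571  0.01127462] [ 0.46454745 -0.21414952  0.01404336]
white []
mk [388, 70.2] 0.02 [0.071  0.0567 0.02  ]
mk [388, 70.2] 0.03 [0.069 0.056 0.03 ]
mk [388, 70.2] 0.046 [0.0658 0.0548 0.046 ]
mk [395, 70] 0.02 [0.0783 0.0569 0.02  ]
mk [395, 70] 0.03 [0.0761 0.0562 0.03  ]
mk [395, 70] 0.046 [0.0726 0.055  0.046 ]
markertri [0.0805 0.0596 0.045 ]
depth pts
322 195 0.31145188 [ 0.0017 -0.064   0.0765]
367 190 0.30251056 [ 0.0458 -0.0565  0.0833]
320 172 0.26525068 [-0.0002 -0.0312  0.1141]
410 68 0.30147326 [0.0872 0.0569 0.0458]
270 200 0.3076778 [-0.0502 -0.0678  0.0818]
```

View pics/w2z.png

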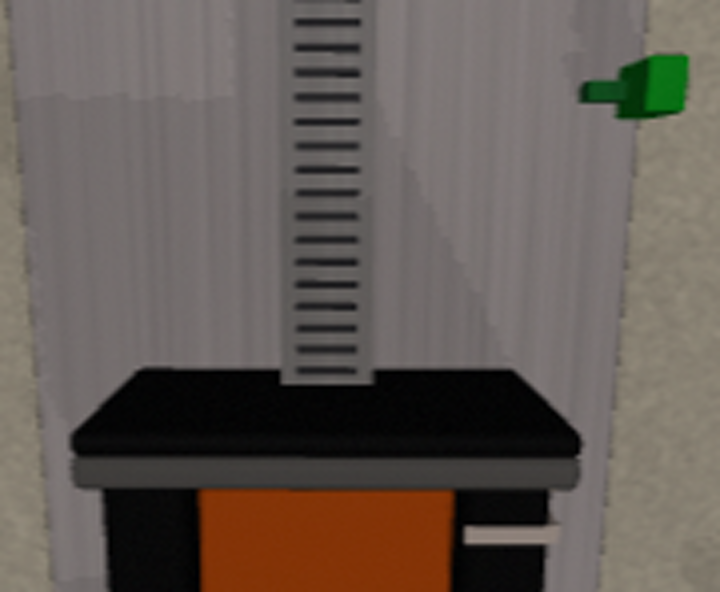

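servo_tool([
  {"x": -2,"y": -2,"z": -40,"yaw": 0},
  {"x": -2,"y": -2,"z": -80,"yaw": 0},
  {"x": -2,"y": -2,"z": -115,"yaw": 0},
  {"x": -2,"y": -2,"z": -135,"yaw": 0},
  {"x": -2,"y": -2,"z": -144,"yaw": 0},
  {"x": -2,"y": -2,"z": -144,"yaw": 0},
])

```text
time: 2.7
ee_pos: [0.5496, -0.1169, 0.1087]
tcp_rot: [-179.9, 0.0, 81.1]
wrist_force: [-0.1, 1.0, -0.1]
opening: 0.0001
```

```bash
python3 - <<'E'
from h import *
o=get_obs();print(o['time'],o['ee_pos'],o['wrist_force'])
im,d=camera('wrist');save('w3.png',im);im,d=camera('scene');save('s3.png',cv2.resize(im[120:340,165:385],None,fx=2.7,fy=2.7,interpolation=cv2.INTER_CUBIC))
E
```

```text
2.7 [ 0.54962147 -0.11691736  0.10866762] [-0.10077048  0.97291379 -0.05795631]
```

View pics/w3.png

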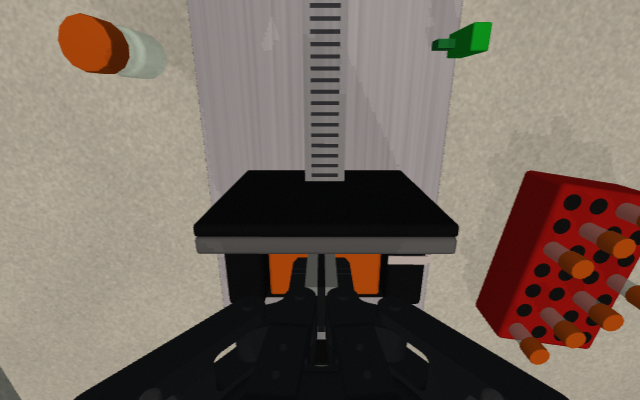

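View pics/s3.png

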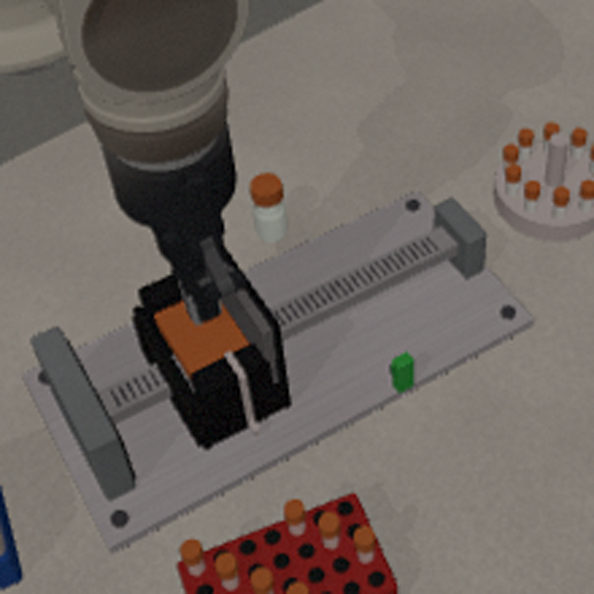

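The fingertips hover over the paddle, centred between the cheeks, in front of the fence. Pressing now.

servo_tool([
  {"x": 0,"y": 0,"z": -5,"yaw": 0},
  {"x": 0,"y": 0,"z": -9,"yaw": 0},
  {"x": 0,"y": 0,"z": -13,"yaw": 0},
  {"x": 0,"y": 0,"z": -17,"yaw": 0},
  {"x": 0,"y": 0,"z": -19,"yaw": 0},
  {"x": 0,"y": 0,"z": -19,"yaw": 0},
  {"x": 0,"y": 0,"z": -19,"yaw": 0},
])

```text
time: 3.68
ee_pos: [0.5504, -0.1167, 0.0909]
tcp_rot: [180.0, 0.0, 81.2]
wrist_force: [-1.0, -0.1, 4.2]
opening: -0.0002
```

```bash
python3 - <<'E'
from h import *
o=get_obs();print(o['time'],o['ee_pos'],o['wrist_force'])
im,d=camera('wrist');save('w4.png',im[150:350,180:480].repeat(2,0).repeat(2,1))
w=wristcam(o);K,Rw,tw=w
m=mask(im,'o');
for b in blobs(m,50):print(b)
for u,v in((285,275),(285,265),(365,275),(375,275),(405,259),(320,245),(240,280)):
  z=d[v,u];X=Rw.T@(np.linalg.inv(K)@[u,v,1]*z-tw);print(u,v,im[v,u],X.round(4))
E
```

```text
3.675 [ 0.5503942  -0.11674225  0.09090443] [-0.98230766 -0.0645503   4.19974989]
(np.int32(3089), array([53.8, 35.7]), array([23,  3, 62, 66], dtype=int32))
(np.int32(77), array([635.4, 248.7]), array([629, 244,  11,  13], dtype=int32))
(np.int32(619), array([603.1, 281.7]), array([584, 266,  36,  32], dtype=int32))
(np.int32(531), array([275.7, 288.6]), array([264, 278,  27,  26], dtype=int32))
(np.int32(625), array([367.9, 288.8]), array([352, 278,  30,  27], dtype=int32))
(np.int32(415), array([630.8, 336.5]), array([617, 322,  23,  31], dtype=int32))
(np.int32(543), array([592.9, 355.7]), array([578, 340,  31,  31], dtype=int32))
(np.int32(508), array([553.5, 373. ]), array([541, 357,  27,  31], dtype=int32))
285 275 [80 75 73] [ 0.5399 -0.0944  0.1133]
285 265 [83 80 77] [ 0.5408 -0.0901  0.1136]
365 275 [86 83 80] [ 0.569  -0.0981  0.1144]
375 275 [79 76 74] [ 0.5726 -0.099   0.1139]
405 259 [61 59 57] [ 0.5841 -0.0946  0.1131]
320 245 [9 9 9] [ 0.5545 -0.0844  0.1128]
240 280 [12 11 12] [ 0.5106 -0.1126  0.0822]
```

View pics/w4.png

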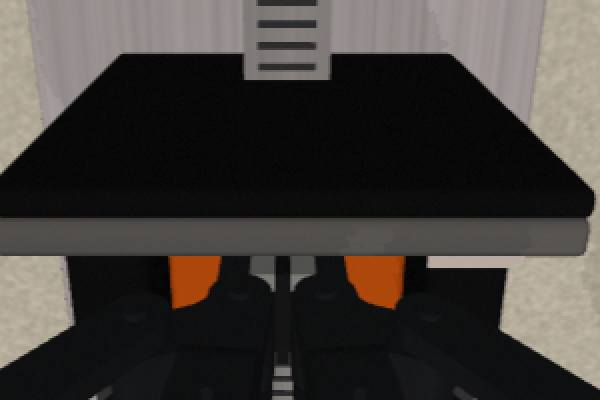

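servo_tool([
  {"x": 0,"y": 0,"z": -1,"yaw": 0},
  {"x": 0,"y": 0,"z": -1,"yaw": 0},
])

```text
time: 3.98
ee_pos: [0.5504, -0.1168, 0.0899]
tcp_rot: [180.0, 0.0, 81.2]
wrist_force: [-1.2, -0.1, 4.8]
opening: -0.0001
```

```bash
python3 - <<'E'
from h import *
o=get_obs();print(o['time'],o['ee_pos'],o['wrist_force'])
im,d=camera('wrist')
w=wristcam(o);K,Rw,tw=w
m=mask(im,'o')
for cx in(275,368):
  ys,xs=np.nonzero(m[270:310,cx-8:cx+8]);ys+=270;xs+=cx-8
  X=np.array([Rw.T@(np.linalg.inv(K)@[u,v,1]*d[v,u]-tw) for u,v in zip(xs,ys)]);print(np.median(X,0),len(xs))
for u,v in((240,282),(245,285),(400,285)):
  print(u,v,(Rw.T@(np.linalg.inv(K)@[u,v,1]*d[v,u]-tw)).round(4))
E
```

```text
3.975 [ 0.55039461 -0.11675507  0.08988418] [-1.20507379 -0.07758862  4.75346289]
[ 0.52227984 -0.12943107  0.06826513] 371
[ 0.57219055 -0.13729782  0.06822363] 374
240 282 [ 0.5111 -0.1126  0.083 ]
245 285 [ 0.5126 -0.1154  0.0818]
400 285 [ 0.5874 -0.1272  0.0814]
```

Release is about 7.8 mm down. Pushing back along the bar.

servo_tool([
  {"x": 1,"y": 6,"z": 0,"yaw": 0},
  {"x": 2,"y": 12,"z": 0,"yaw": 0},
  {"x": 3,"y": 20,"z": 0,"yaw": 0},
  {"x": 4.5,"y": 29,"z": 0,"yaw": 0},
  {"x": 6,"y": 38,"z": 0,"yaw": 0},
  {"x": 7.4,"y": 47,"z": 0,"yaw": 0},
  {"x": 8.8,"y": 56,"z": 0,"yaw": 0},
  {"x": 10.2,"y": 65,"z": 0,"yaw": 0},
  {"x": 11.6,"y": 74,"z": 0,"yaw": 0},
  {"x": 12.8,"y": 82,"z": 0,"yaw": 0},
  {"x": 14.1,"y": 90,"z": 0,"yaw": 0},
  {"x": 14.7,"y": 94,"z": 0,"yaw": 0},
])

```text
time: 5.52
ee_pos: [0.5653, -0.022, 0.09]
tcp_rot: [180.0, 0.0, 81.2]
wrist_force: [1.7, -4.6, 4.4]
opening: 0.0001
```

servo_tool([
  {"x": 0,"y": 0,"z": 0,"yaw": 0},
])

```text
time: 5.65
ee_pos: [0.5655, -0.0215, 0.09]
tcp_rot: [180.0, 0.0, 81.2]
wrist_force: [0.7, -4.5, 4.5]
opening: 0.0001
```

```bash
cat > m.py <<'E'
from h import *
import sys
n=sys.argv[1]
o=get_obs();print(o['time'],o['ee_pos'],o['tcp_rot'],o['wrist_force'])
im,d=camera('wrist');save('w%s.png'%n,im);w=wristcam(o);K,Rw,tw=w
S,ds=camera('scene');save('s%s.png'%n,cv2.resize(S[170:330,165:385],None,fx=3.6,fy=3.6,interpolation=cv2.INTER_CUBIC))
T,dt=camera('top');save('t%s.png'%n,cv2.resize(T[120:260,220:500],None,fx=2.8,fy=2.8,interpolation=cv2.INTER_CUBIC))
np.savez('/tmp/m%s.npz'%n,im=im,d=d,o=o,S=S,T=T,ds=ds,dt=dt)
yaw=np.radians(-8.9);R=np.array([[np.cos(yaw),-np.sin(yaw)],[np.sin(yaw),np.cos(yaw)]]);ct=np.array([.5588,-.0622])
cl=lambda X:np.r_[R.T@(X[:2]-ct),X[2]].round(4)
print('tcp',cl(o['ee_pos']))
def pts(sel,lab):
    ys,xs=np.nonzero(sel&(d>0))
    if len(xs)==0:return
    uv=np.c_[xs,ys,np.ones(len(xs))];X=(np.linalg.inv(K)@uv.T*d[ys,xs]).T;X=(X-tw)@Rw
    c=np.array([cl(x) for x in X]);print(lab,len(xs),np.median(c,0),c.min(0),c.max(0));return c
pts(mask(im,'g')>0,'green')
c=pts(mask(im,'o')[:, :]>0,'orange')
if c is not None:
    k=(abs(c[:,0])<.035)&(c[:,2]>.06);print('paddle z',np.median(c[k],0) if k.any() else None)
# white line on +x cheek top
ys,xs=np.nonzero((im.min(2)>110)&(d>0));X=(np.linalg.inv(K)@np.c_[xs,ys,np.ones(len(xs))].T*d[ys,xs]).T;X=(X-tw)@Rw
c=np.array([cl(x) for x in X]) if len(xs) else np.zeros((0,3));k=(abs(c[:,0]-.046)<.02)&(abs(c[:,2]-.082)<.004)
if k.any():print('white',k.sum(),np.median(c[k],0),c[k].min(0),c[k].max(0))
# fence top
ys,xs=np.mgrid[0:400:2,0:640:2];ys=ys.ravel();xs=xs.ravel();X=((np.linalg.inv(K)@np.c_[xs,ys,np.ones(len(xs))].T*d[ys,xs]).T-tw)@Rw
c=np.c_[(X[:,:2]-ct)@R,X[:,2]];k=(abs(c[:,0])<.05)&(abs(c[:,2]-.114)<.0025)&(d[ys,xs]>0);print('fence top y',k.sum(),np.percentile(c[k,1],[1,50,99]))
E
python3 m.py 5
```

```text
5.65 [ 0.56545929 -0.02145127  0.09003658] [1.79959424e+02 1.58240343e-02 8.12235432e+01] [ 0.68704612 -4.5363878   4.54251993]
tcp [0.0003 0.0413 0.09  ]
green 1216 [0.0789 0.0599 0.0362] [0.0681 0.0422 0.0015] [0.1122 0.0652 0.0487]
orange 2877 [-0.1124  0.0478  0.0607] [-0.1579 -0.0855  0.0011] [0.2203 0.0659 0.1177]
paddle z [0.018  0.0204 0.0684]
white 86 [0.0453 0.033  0.0832] [0.0348 0.0319 0.0821] [0.0555 0.0344 0.0848]
fence top y 2751 [0.03943614 0.06207359 0.06928656]
```

View pics/w5.png

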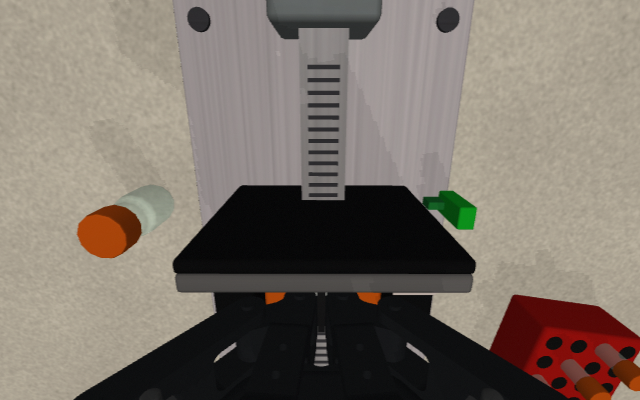

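View pics/s5.png

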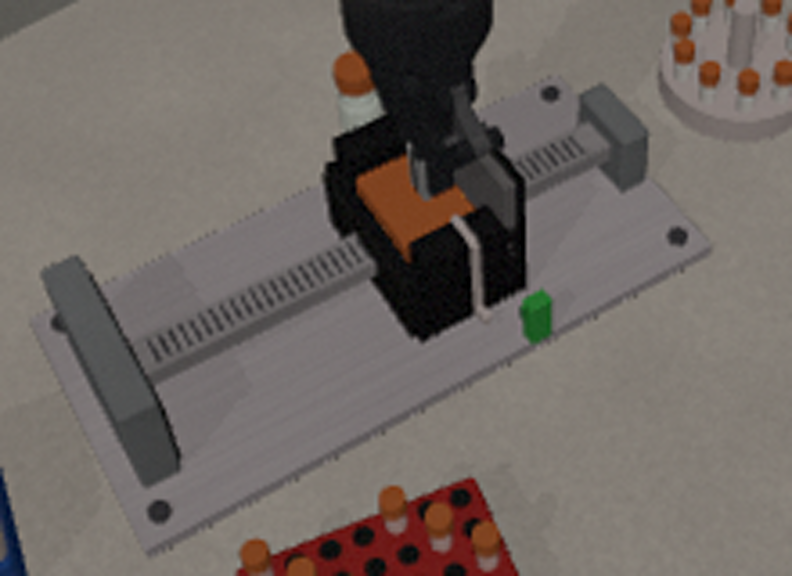

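```bash
python3 - <<'E'
from h import *
A=np.load('/tmp/m5.npz',allow_pickle=True);o=A['o'].item();im=A['im'];d=A['d'];w=wristcam(o);K,Rw,tw=w
yaw=np.radians(-8.9);R=np.array([[np.cos(yaw),-np.sin(yaw)],[np.sin(yaw),np.cos(yaw)]]);ct=np.array([.5588,-.0622])
def grid(im,d,c,lab):
  K,Rw,tw=c
  ys,xs=np.nonzero((mask(im,'g')>0)&(d>0));X=((np.linalg.inv(K)@np.c_[xs,ys,np.ones(len(xs))].T*d[ys,xs]).T-tw)@Rw
  c=np.c_[(X[:,:2]-ct)@R,X[:,2]]
  k=(c[:,0]<.078)&(c[:,2]>.014)&(c[:,2]<.05);print(lab,'nose',k.sum(),np.percentile(c[k],[5,50,95],axis=0).round(4))
  k=(c[:,2]>.044)&(c[:,2]<.049);print(lab,'top face',k.sum(),np.percentile(c[k],[3,50,97],axis=0).round(4))
grid(im,d,w,'w5')
B=np.load('/tmp/w2.npz',allow_pickle=True);grid(B['im'],B['d'],wristcam(B['o'].item()),'w2')
grid(A['T'],A['dt'],cam('top'),'top');grid(A['S'],A['ds'],cam('scene'),'scene')
print('holes/endholes',[((R.T@(p[:2]-ct)).round(4)) for p in plane(w,[[198.5,19.5],[448,19.5]],.012)])
save('w5z.png',cv2.resize(im[150:310,370:530],None,fx=3.7,fy=3.7,interpolation=cv2.INTER_CUBIC))
E
```

```text
w5 nose 233 [[0.0683 0.0554 0.0158]
 [0.0728 0.0591 0.0239]
 [0.0779 0.0605 0.026 ]]
w5 top face 417 [[0.0783 0.0519 0.0445]
 [0.0828 0.0585 0.0463]
 [0.0878 0.0646 0.0474]]
w2 nose 60 [[0.0683 0.0544 0.0223]
 [0.0738 0.0575 0.0244]
 [0.078  0.0596 0.0331]]
w2 top face 162 [[0.0782 0.0513 0.0446]
 [0.0827 0.0577 0.0465]
 [0.0875 0.064  0.0477]]Traceback (most recent call last):
  File "<stdin>", line 12, in <module>
  File "<stdin>", line 8, in grid
    return _quantile_unchecked(
        a, q, axis, out, overwrite_input, method, keepdims, weights)
    return _ureduce(a,
                    func=_quantile_ureduce_func,
    ...<5 lines>...
                    overwrite_input=overwrite_input,
                    method=method)
    r = func(a, **kwargs)
    result = _quantile(arr,
                       quantiles=q,
    ...<2 lines>...
                       out=out,
                       weights=wgt)
    slices_having_nans = np.isnan(arr[-1, ...])
                                  ~~~^^^^^^^^^
IndexError: index -1 is out of bounds for axis 0 with size 0
```

servo_tool([
  {"x": 1,"y": 6,"z": 0,"yaw": 0},
  {"x": 2,"y": 12,"z": 0,"yaw": 0},
  {"x": 2.8,"y": 18,"z": 0,"yaw": 0},
  {"x": 3.5,"y": 22.5,"z": 0,"yaw": 0},
  {"x": 3.8,"y": 24.5,"z": 0,"yaw": 0},
  {"x": 3.8,"y": 24.5,"z": 0,"yaw": 0},
])

```text
time: 6.55
ee_pos: [0.5693, 0.0032, 0.09]
tcp_rot: [180.0, -0.1, 81.2]
wrist_force: [1.8, -1.9, 4.6]
opening: -0.0001
```

```bash
python3 m.py 6
```

```text
6.55 [0.56928849 0.00320974 0.09004592] [ 1.79963189e+02 -5.33875337e-02  8.12288109e+01] [ 1.82922432 -1.89563015  4.58860635]
tcp [0.0002 0.0662 0.09  ]
green 186 [0.0857  0.0646  0.03665] [0.0542 0.0608 0.0132] [0.0886 0.094  0.1056]
orange 2147 [-0.1151  0.0507  0.0605] [-0.1307 -0.0856  0.0018] [0.274  0.0787 0.1174]
paddle z [0.02105 0.0455  0.0684 ]
white 85 [0.0454 0.0579 0.083 ] [0.035  0.057  0.0815] [0.0557 0.0593 0.0846]
fence top y 2683 [0.06536801 0.08719709 0.09429169]
```

View pics/w6.png

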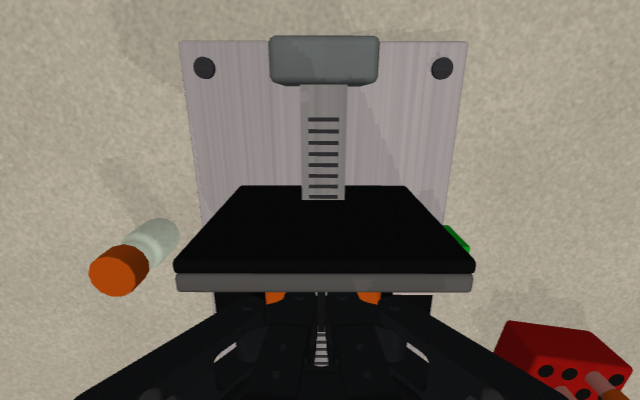

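View pics/s6.png

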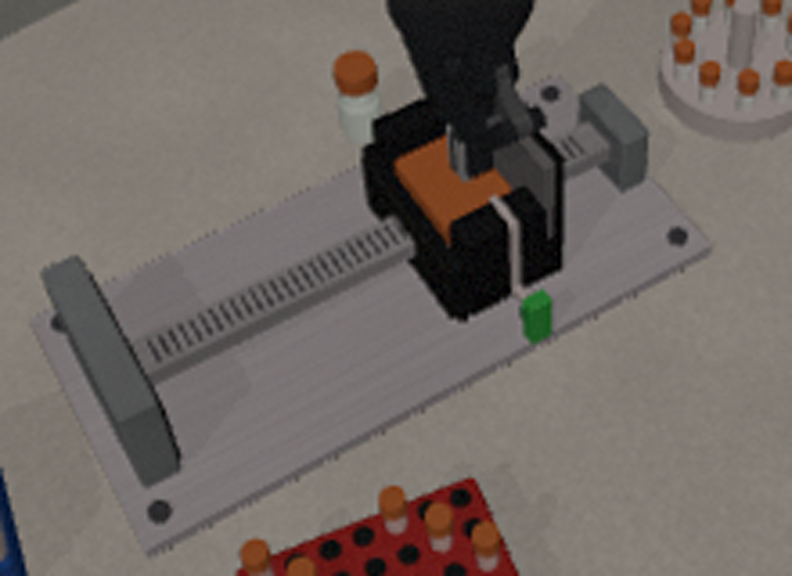

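Pointer 57.9 mm, marker 58 mm along the bar. Lifting off.

servo_tool([
  {"x": 0,"y": 0,"z": 4,"yaw": 0},
  {"x": 0,"y": -0.5,"z": 9,"yaw": 0},
  {"x": 0,"y": -3,"z": 16,"yaw": 0},
  {"x": -1,"y": -5,"z": 30,"yaw": 0},
  {"x": -1,"y": -5,"z": 60,"yaw": 0},
  {"x": -1,"y": -5,"z": 100,"yaw": 0},
  {"x": -1,"y": -15,"z": 150,"yaw": 0},
  {"x": -1,"y": -25,"z": 180,"yaw": 0},
  {"x": -1,"y": -25,"z": 180,"yaw": 0},
  {"x": -1,"y": -25,"z": 180,"yaw": 0},
])

```text
time: 7.95
ee_pos: [0.5681, -0.0218, 0.2696]
tcp_rot: [180.0, -0.1, 81.2]
wrist_force: [-0.7, -0.8, -0.7]
opening: -0.0001
```

```bash
python3 m.py 7
```

```text
7.95 [ 0.56811319 -0.02183066  0.26961931] [ 1.79999258e+02 -6.84170177e-02  8.12092917e+01] [-0.66195497 -0.81002235 -0.69298868]
tcp [0.003  0.0413 0.2696]
green 236 [0.08    0.05935 0.0427 ] [0.0691 0.0499 0.002 ] [0.0991 0.0649 0.0479]
orange 3156 [0.0024 0.0496 0.0724] [-0.1418 -0.1938  0.0008] [0.2211 0.0729 0.0758]
paddle z [0.0009 0.0536 0.0728]
white 90 [0.0469  0.05995 0.08305] [0.0358 0.0577 0.0809] [0.0574 0.062  0.0846]
fence top y 434 [0.07990061 0.08723785 0.09401728]
```

View pics/w7.png

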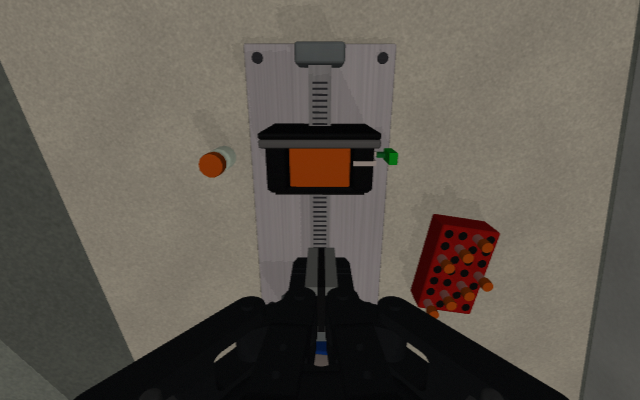

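View pics/s7.png

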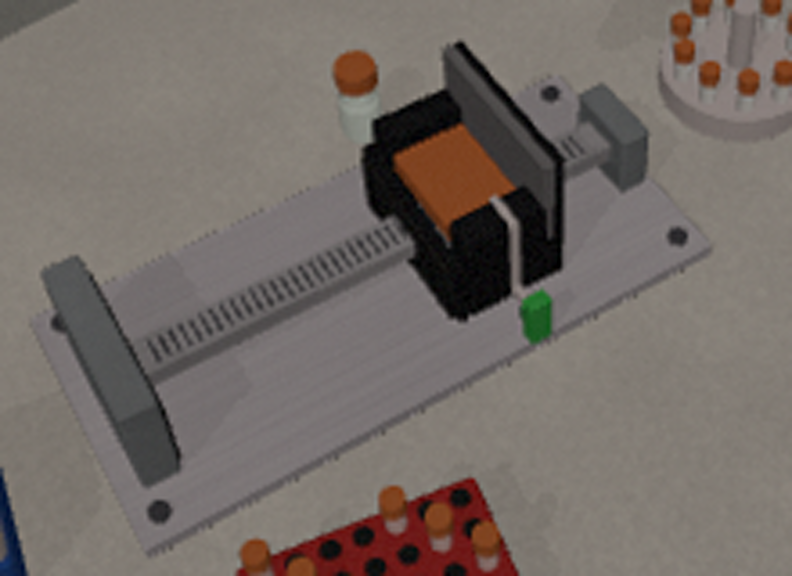

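```bash
python3 - <<'E'
from h import *
A=np.load('/tmp/m7.npz',allow_pickle=True);w=wristcam(A['o'].item());s=cam('scene');t=cam('top')
yaw=np.radians(-8.9);R=np.array([[np.cos(yaw),-np.sin(yaw)],[np.sin(yaw),np.cos(yaw)]]);ct=np.array([.5588,-.0622])
im=A['im'];d=A['d'];K,Rw,tw=w
ys,xs=np.nonzero((mask(im,'g')>0)&(d>0));X=((np.linalg.inv(K)@np.c_[xs,ys,np.ones(len(xs))].T*d[ys,xs]).T-tw)@Rw
c=np.c_[(X[:,:2]-ct)@R,X[:,2]]
for nm,k in(('nose',(c[:,0]<.078)&(c[:,2]>.018)&(c[:,2]<.03)),('top',(c[:,2]>.044)&(c[:,2]<.049))):
  if k.any():print(nm,k.sum(),np.percentile(c[k],[3,50,97],axis=0).round(4))
cl=lambda X:(R.T@(X[:2]-ct)).round(4)
print('scene ptr low',cl(plane(s,np.array([517,294])/3.6+[165,170]-.3,.024)[0]),'ptr top',[cl(plane(s,np.array(q)/3.6+[165,170]-.3,.082)[0]) for q in([496,202],[513,224])])
print('scene marker top centre',cl(plane(s,np.array([539,298])/3.6+[165,170]-.3,.046)[0]))
a,b=np.load('/tmp/top0.npz')['im'],A['T'];o0=blobs(mask(a,'o'));o1=blobs(mask(b,'o'))
for q in o1:
  e=min(o0,key=lambda p:np.linalg.norm(p[1]-q[1]));print(q[1],np.linalg.norm(e[1]-q[1]).round(2),end='; ')
save('w7z.png',cv2.resize(im[110:200,330:420],None,fx=6,fy=6,interpolation=cv2.INTER_CUBIC))
E
```

```text
nose 41 [[0.0692 0.0552 0.0193]
 [0.0741 0.0577 0.0243]
 [0.0778 0.0603 0.0252]]
top 109 [[0.0782 0.0514 0.0448]
 [0.0828 0.0581 0.0462]
 [0.0878 0.0641 0.0478]]
scene ptr low [0.06   0.0576] ptr top [array([0.0373, 0.0593]), array([0.0554, 0.059 ])]
scene marker top centre [0.0825 0.0583]
[251.  184.2] 0.28; [555.3 186.3] 0.1; [241.5 186.4] 0.22; [259.8 187.5] 0.2; [334.1 202.9] 46.76; [235.1 193.4] 0.14; [264.6 195.5] 0.0; [ 34.6 208.4] 0.1; [234. 203.] 0.0; [263.8 205.2] 0.14; [239. 211.] 0.0; [257.4 212.2] 0.2; [247.8 214.7] 0.14; [331.7 249.5] 0.14;
```

View pics/w7z.png

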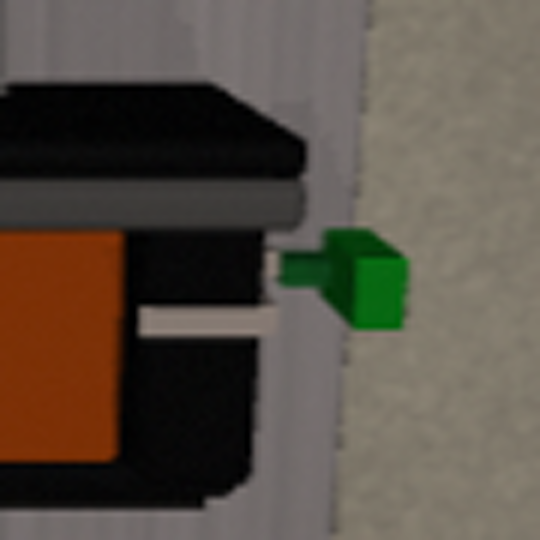

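View pics/t7.png

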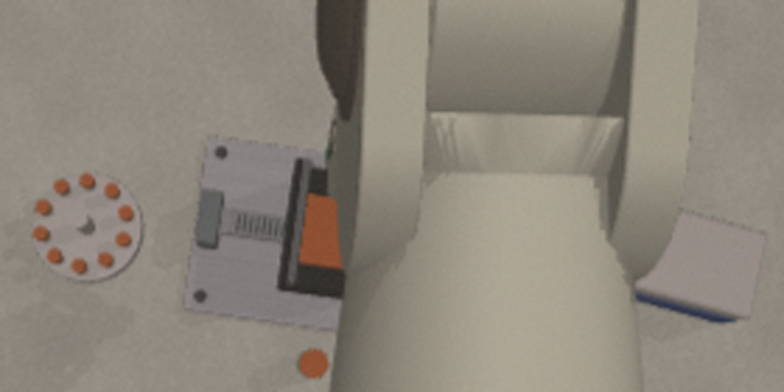

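The white pointer end sits directly beside the green nose at the same row, and the objects that are visible are unmoved. Handing in.

```bash
python3 -c "
from h import *
print(job_done());o=get_obs();print(o['time'],o['wrist_force'])"
```

```text
the job is handed in; nothing more can be done
None
the job is handed in; nothing more can be done
```

I opened the clamp and handed the job in after about 8 s on the robot's clock; no verdict is reported. With the fingers closed, I pressed the orange release about 7.8 mm down. Keeping it down, I pushed the jaw back about 115 mm against the fence, then lifted straight off to about 18 cm above the pressing height.

- **Alignment:** after lifting off, the pointer end measured 57.6 mm along the bar and the marker nose 57.7 mm. The wrist picture shows them directly side by side. Readings from the white line on top of the cheek came out 1.5 to 2 mm further open (59 to 60 mm). They disagree slightly but are still inside the 7 mm limit.
- **Release:** its top is back up at 72.8 mm, so about 3.2 mm down, resting on the teeth. The limit is 4.7 mm.
- **Contact:** the wrist force is back to about zero, so the arm touches nothing.
- **Loose items:** the tube wheel and vial moved less than 0.3 pixel in the top view. The arm hid the tube rack and part of the tip box there. I judged the rack only by eye in the other pictures, where it looks undisturbed. I did not measure the tip box again, but the arm only crossed its area from well above.

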